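Switch the ball feeder over to the other tray

ROBOT

A 6-joint arm with a two-finger parallel gripper is mounted at the origin on the work surface. World frame = base frame: x ahead of the robot, y to its left, z up, the work surface at z = 0. Lengths are in m, angles in degrees, forces in N, time in s.
With the tool pointing down it reaches from about 0.4 to 0.825 m from the base axis. Payload 7 kg.
Tool frame: the origin (TCP) lies at the very end of the fingers, on their centre line; the grasp point (between the pads) lies 19 mm behind it; x points along the fingers, z is the direction in which the jaws open and shut, and the axes are right-handed (so a half turn about x gives the same grasp; the last joint's range is limited). The gripper opens to 88 mm and grips with 3 to 60 N. Pads are 19 mm wide; open, the fingers measure 130 mm over their backs; the gripper's body (78 mm by 193 mm) begins 47 mm behind the grasp point.
Start: joints at [16.507, 20.546, 0.682, 0, -70.136, -16.507], TCP at [0.675, -0, 0.227] pointing down, gripper open.
Joint ranges: [-176.03, 176.03], [-82.01, 121.73], [-58.28, 71.71], [-173.87, 95.51], [-174.79, -0.11], [-173.66, 173.66]. Speed limits (degrees/s): [136.94, 136.94, 172.46, 180, 180, 180].

INTERFACE

Orientations are given as [roll, pitch, yaw] about the fixed x, y, z axes, in that order (R = Rz(yaw) Ry(pitch) Rx(roll)).
In Python, from plant import * gives the robot as it stands.
- The arm moves only by the tool arm_command, never from a script. Its argument "commands" is one flat list of numbers, 5 for each row, row after row: the shift along the tool's x, y, z in mm, then the turn about the tool's x in degrees, then the opening in per cent of the stroke, from 0 (shut) to 100 (fully open). A call has 1 to 5 rows; each row shifts and turns the pose as measured when the row begins, along the tool's axes as they then stand; what a row does not reach is not made up. A row lasts 1/8 s, in which the tool goes at most 62.5 mm and 10.7 degrees, less where a joint would pass 70% of its speed; a pose out of reach is approached as far as the arm can. A call is refused whole if a number of a shift passes 62.5 or a number of a turn 10.7, either way. A call with a gripper value outside its range is refused whole. The fingers move at their own pace and stop on an object; the grip force is fixed at half the most. Time passes only in rows, so rows that do not move let the fingers close. It gives the time, the measured TCP pose, the force and the opening at its end, in the units of the state.
- get_obs(): the state, without advancing time (a new reading comes with each control period).
- snapshot(name): name is "scene" or "side" or "wrist"; returns a dict with "frame" (400x640x3 uint8, blue, green, red), "fov_y" (degrees; the focal length in pixels is half the picture's height over the tangent of half this angle, whatever the lens; pixels are square), "cx", "cy" (the principal point, pixels), "dist" ([k1, k2, p1, p2, k3] as OpenCV has them; the pictures are not rectified), "world_to_cam" (4x4, takes a point from world to camera coordinates). Camera axes: x right, y up, looking along -z (the intrinsics and any distortion apply to the point x, -y, -z); pixel columns grow to the right and rows downward; lengths in m; the calibration is good to about 2 mm. A picture is of the moment at which its call begins. There is no depth.
- close_job(): hands the job in, once; it reports no verdict.
The state is a dict: "clock": time; "joint_pos": joint angles; "qvel": joint speeds; "tau": joint torques, N m; "tool_pos": TCP position; "orientation": TCP orientation; "force": force on the tool from outside, world axes, zero at the start; "moment": the same for the moment, N m; "opening": finger opening in m.
Only numpy, scipy, OpenCV 4.12 (cv2) and the standard library are available. Lean on these libraries where they do the work, as an engineer would, in place of code of your own. Each camera call takes 0.05 s, during which the arm holds its last target. There are 200 camera calls.

TASK

The castor-ball feeder is set for the wrong tray. With the fingertips, press down the raised yellow pad so that the green seesaw gate rocks fully over to its other side, then push the orange stop all the way across to the robot's left so that the three steel balls roll by themselves down that other chute into its tray. Do not touch or lift the balls, let none go astray, and leave the battery, wheel, mouse and screwdriver where they are.

Things in the scene. Friction and masses are not known exactly. Their poses are not given: they have to be found in the camera images.
- feeder: Fixed gravity feeder on a T-shaped plywood base (540 mm along y). Origin: on the table below the middle of the seesaw gate. x points away from the robot, up the feed ramp; y left, to the red tray; z up; turned up to 17 degrees. The ramp, 32 mm wide, runs along y = 0 from x = 24 mm (floor 128 mm high) to 212 mm (158 mm). Nothing on the feeder is higher than 198 mm.
- gate (a joint): Tilt of the green seesaw gate (trough 200 x 52 mm) about its pivot along feeder x, 100 mm above the table: -0.22 left end down, feeds the red tray; +0.22 rad right end down, feeds the blue tray. It starts fully over to one side or the other. A steel weight makes it top-heavy: past the middle it falls to its other stop by itself and stays; about 0.6 N on a raised pad moves it.
- pad_right (a point): Middle of the top of the yellow press pad at the gate's right end, on its robot side (44 x 44 x 6 mm; feeder x = -50, y = -75 mm when level). Moves with the gate: 122 mm above the table when raised, 90 mm when down. Beside it, 24 mm away towards feeder +x, the gate's front wall stands 14 mm higher (40 mm within 38 mm of the pivot).
- pad_left (a point): The same point on the left pad (feeder y = +75 mm). Between the pads a steel weight (24 mm thick, 50 mm long) lies along the front wall over the pivot, its top 70 mm above the pivot.
- stop (a joint): Travel of the orange stop slide along feeder +y (to the left): 0 shut, its blade crosses the ramp in front of the balls; 0.04 m fully open, at its end stop. Friction about 1.5 N; it stays where it is left. The balls are freed at about 0.024. It starts at 0 to 0.004.
- stop_face (a point): Middle of the right-hand face of the orange stop's upright push plate (34 mm wide along feeder x, 8 mm thick, 136 to 198 mm above the table; this point 171 mm above it, at feeder x = 75, y = -80 mm when shut). Push here towards feeder +y. To its right the air is free down to 80 mm above the table.
- blue_tray (a point): Middle of the inner floor of the blue tray at the right, 16 mm above the table (inside 86 x 88 mm, walls 22 mm, outer wall 51 mm). Axes as the feeder's.
- red_tray (a point): The same point of the red tray, at the left.
- battery: Bystander: red and blue battery pack, 37 x 73 x 19 mm, lying on the table behind the blue tray; origin under its middle.
- wheel: Bystander: toy-car wheel, black tyre 65 mm across, blue rim, lying flat, 31 mm high, behind the red tray; origin under its middle.
- mouse: Bystander: white computer mouse 110 x 60 mm, 34 mm high, on the robot's side of the feeder; origin under its middle.
- driver: Bystander: screwdriver 150 mm long, lying on the robot's side of the feeder, under 40 mm high; origin under its middle.
- ball1_center (a point): Centre of steel ball 1 of 3, 22 mm across, about 44 g, waiting in a row on the ramp behind the stop (1 is the lowest).
- ball2_center (a point): Centre of steel ball 2 of 3, 22 mm across, 44 g, waiting in a row on the ramp behind the stop (1 is the lowest).
- ball3_center (a point): Centre of steel ball 3 of 3, 22 mm across, 44 g, waiting in a row on the ramp behind the stop (1 is the lowest).

How it is judged (in metres and radians):
On the way, in this order (a step that is already met when the one before it is completed fails the run):
1. the gate is rocked over to its other side while the balls still wait behind the stop (distance of pad_right from where it was at the start of the episode above 0.027 m and (value of joint gate above 0.18 rad or value of joint gate below -0.18 rad) and x of each of ball1_center, ball2_center, ball3_center in the frame of feeder above 0.08 m), for 0.2 s.
2. the stop is pushed fully open (value of joint stop above 0.034 m), for 0.1 s.
At the end, for the whole second after the job is handed in: The gate lies over to the side opposite to its start (joint above 0.18 or below -0.18 rad, right pad more than 27 mm from its start), the stop is open (above 0.034 m), and all three balls lie in the tray of that side (centres within 45 mm of its middle both ways, less than 30 mm above its floor) (distance of pad_right from where it was at the start of the episode above 0.027 m and value of joint stop above 0.034 m and ((value of joint gate above 0.18 rad and x of ball1_center in the frame of blue_tray between -0.045 and 0.045 m and y of ball1_center in the frame of blue_tray between -0.045 and 0.045 m and z of ball1_center in the frame of blue_tray between 0 and 0.03 m and x of ball2_center in the frame of blue_tray between -0.045 and 0.045 m and y of ball2_center in the frame of blue_tray between -0.045 and 0.045 m and z of ball2_center in the frame of blue_tray between 0 and 0.03 m and x of ball3_center in the frame of blue_tray between -0.045 and 0.045 m and y of ball3_center in the frame of blue_tray between -0.045 and 0.045 m and z of ball3_center in the frame of blue_tray between 0 and 0.03 m) or (value of joint gate below -0.18 rad and x of ball1_center in the frame of red_tray between -0.045 and 0.045 m and y of ball1_center in the frame of red_tray between -0.045 and 0.045 m and z of ball1_center in the frame of red_tray between 0 and 0.03 m and x of ball2_center in the frame of red_tray between -0.045 and 0.045 m and y of ball2_center in the frame of red_tray between -0.045 and 0.045 m and z of ball2_center in the frame of red_tray between 0 and 0.03 m and x of ball3_center in the frame of red_tray between -0.045 and 0.045 m and y of ball3_center in the frame of red_tray between -0.045 and 0.045 m and z of ball3_center in the frame of red_tray between 0 and 0.03 m))); the robot touches nothing.
It fails at once if a ball is touched by the robot (contact force between any of the fingers, the arm and ball1 above 0.2 N or contact force between any of the fingers, the arm and ball2 above 0.2 N or contact force between any of the fingers, the arm and ball3 above 0.2 N).
It fails at once if a ball is lifted (height (world z) of any of ball1_center, ball2_center, ball3_center above 0.185 m).
It fails at once if a ball goes into the tray on the side not wanted, or falls off the feeder ((value of joint gate above 0.18 rad and x of ball1_center in the frame of red_tray between -0.045 and 0.045 m and y of ball1_center in the frame of red_tray between -0.045 and 0.045 m and z of ball1_center in the frame of red_tray between 0 and 0.03 m) or (value of joint gate above 0.18 rad and x of ball2_center in the frame of red_tray between -0.045 and 0.045 m and y of ball2_center in the frame of red_tray between -0.045 and 0.045 m and z of ball2_center in the frame of red_tray between 0 and 0.03 m) or (value of joint gate above 0.18 rad and x of ball3_center in the frame of red_tray between -0.045 and 0.045 m and y of ball3_center in the frame of red_tray between -0.045 and 0.045 m and z of ball3_center in the frame of red_tray between 0 and 0.03 m) or (value of joint gate below -0.18 rad and x of ball1_center in the frame of blue_tray between -0.045 and 0.045 m and y of ball1_center in the frame of blue_tray between -0.045 and 0.045 m and z of ball1_center in the frame of blue_tray between 0 and 0.03 m) or (value of joint gate below -0.18 rad and x of ball2_center in the frame of blue_tray between -0.045 and 0.045 m and y of ball2_center in the frame of blue_tray between -0.045 and 0.045 m and z of ball2_center in the frame of blue_tray between 0 and 0.03 m) or (value of joint gate below -0.18 rad and x of ball3_center in the frame of blue_tray between -0.045 and 0.045 m and y of ball3_center in the frame of blue_tray between -0.045 and 0.045 m and z of ball3_center in the frame of blue_tray between 0 and 0.03 m) or height (world z) of any of ball1_center, ball2_center, ball3_center below 0.02 m).
It fails at once if a bystander is moved by more than 25 mm or lifted (distance of any of battery, wheel, mouse, driver from where it was at the start of the episode above 0.025 m).
It also fails if it takes over 38 s, if anything falls off the work surface, if the arm or the gripper's body presses on something with over 40 N, if the wrist force passes 120 N, or if a joint passes its speed limit or range.

## Working session

There is one attempt and no reset: what is moved stays moved. The work goes in short steps, Python scripts to look and compute and a tool call to move; the robot and the scene stay as the last step left them, time stands still between calls to the robot, and variables do not carry over. Pictures are saved under pics/ and viewed, about 8 in all and at most 12, crops included, and the job is handed in when it is done.

Besides the shell and the picture viewer there is one more tool, called after "Request:" as name(argument=value, ...) on one line, values as JSON. arm_command: Moves the arm, as the interface text tells. Its arguments: {"type":"object","properties":{"commands":{"type":"array"}},"required":["commands"]}

```bash
mkdir -p pics; python3 - <<'E'
from plant import *
import cv2,pickle,numpy as np
d={}
for n in("scene","side"):
    s=snapshot(n);d[n]=s;cv2.imwrite(f"pics/{n}0.png",s["frame"]);print(n,s["fov_y"],s["cx"],s["cy"],s["dist"],np.round(s["world_to_cam"],3).tolist())
pickle.dump(d,open("d0.pkl","wb"))
print(get_obs())
E
```

```text
scene 47.232202123413614 320.3635433335563 199.54465606912078 [-0.01265741  0.          0.          0.          0.        ] [[0.387, 0.922, 0.016, -0.25], [-0.61, 0.243, 0.754, 0.25], [0.692, -0.302, 0.656, -1.377], [0.0, 0.0, 0.0, 1.0]]
side 46.36201892726335 315.6378380241747 199.0272035352575 [-0.10473964  0.          0.          0.          0.        ] [[0.907, -0.42, -0.016, -0.461], [0.287, 0.592, 0.753, -0.279], [-0.307, -0.688, 0.658, -0.938], [0.0, 0.0, 0.0, 1.0]]
{'clock': 0.1, 'joint_pos': array([ 1.65082801e+01,  2.05874330e+01,  6.40978697e-01, -1.60708227e-02,
       -7.01352803e+01, -1.65062306e+01]), 'qvel': array([ 0.05330823, -0.09835665,  0.11545203, -0.02903957, -0.02298186,
       -0.00384624]), 'tau': array([-1.42273191e-03, -5.84165347e+01,  2.93752134e+01,  7.01551259e+00,
        1.01412315e-02, -6.66964229e-05]), 'tool_pos': array([ 6.74587677e-01, -1.41251769e-05,  2.25735316e-01]), 'orientation': array([   6.03467738,   89.91688038, -173.96874479]), 'force': array([-1.00215501, -0.00444747,  0.20895775]), 'moment': array([ 0.00085465,  0.00718069, -0.00508671]), 'opening': 0.08752030863717461}
```

View pics/scene0.png

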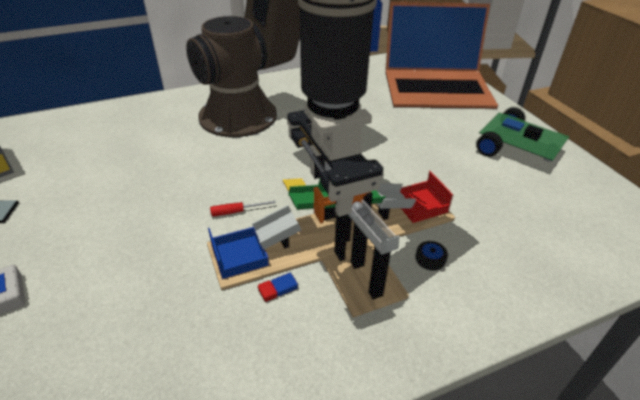

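View pics/side0.png

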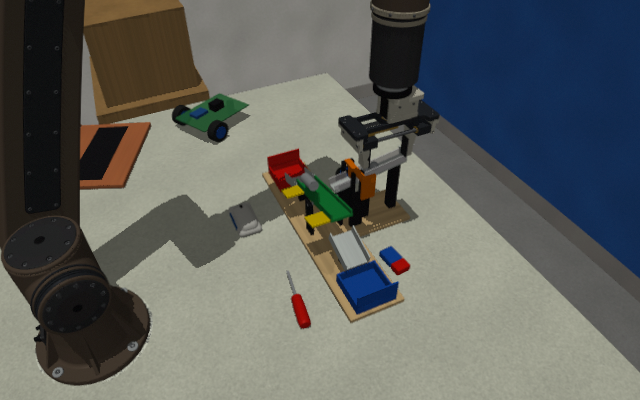

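```bash
cat > h.py <<'E'
import numpy as np,cv2
def K(s):
    f=200/np.tan(np.radians(s["fov_y"])/2);return np.array([[f,0,s["cx"]],[0,f,s["cy"]],[0,0,1.]])
D=np.diag([1,-1,-1,1.])
def proj(s,P):
    M=D@s["world_to_cam"];return cv2.projectPoints(np.array(P,float).reshape(-1,3),cv2.Rodrigues(M[:3,:3])[0],M[:3,3],K(s),np.array(s["dist"]))[0].reshape(-1,2)
def ray(s,uv):
    n=cv2.undistortPoints(np.array([[uv]],float),K(s),np.array(s["dist"]))[0,0]
    C=np.linalg.inv(D@s["world_to_cam"]);return C[:3,3],C[:3,:3]@np.r_[n,1]
def onz(s,uv,z):
    o,d=ray(s,uv);return o+d*(z-o[2])/d[2]
def tri(s1,a,s2,b):
    o,d=ray(s1,a);p,e=ray(s2,b);t=np.linalg.lstsq(np.c_[d,-e],p-o,rcond=None)[0]
    A,B=o+d*t[0],p+e*t[1];return (A+B)/2,np.linalg.norm(A-B)
def blobs(s,lo,hi,amin=15):
    m=cv2.inRange(cv2.cvtColor(s["frame"],cv2.COLOR_BGR2HSV),lo,hi)
    n,l,st,c=cv2.connectedComponentsWithStats(m);return [(np.round(c[i],1).tolist(),st[i].tolist()) for i in range(1,n) if st[i,4]>=amin]
E
python3 - <<'E'
from h import *;import pickle
d=pickle.load(open("d0.pkl","rb"))
for n in d:
    print(n,"Y",blobs(d[n],(22,120,100),(32,255,255)),"\nO",blobs(d[n],(7,170,80),(17,255,255)))
s=d["side"]
for c,_ in blobs(s,(22,120,100),(32,255,255)): print(c,[onz(s,c,z).round(4).tolist() for z in(.122,.09)])
a=cv2.resize(s["frame"][140:330,230:420],None,fx=4,fy=4,interpolation=2)[:,:]
cv2.imwrite("pics/c1.png",cv2.resize(a,(600,600)))
b=cv2.resize(d["scene"]["frame"][165:325,200:465],None,fx=3,fy=3,interpolation=2);cv2.imwrite("pics/c2.png",b)
E
```

```text
scene Y [([2.4, 164.4], [0, 155, 8, 17, 81]), ([293.2, 182.5], [283, 179, 22, 11, 145])] 
O [([320.0, 204.0], [314, 187, 20, 35, 295]), ([358.6, 197.4], [354, 194, 11, 7, 43])]
side Y [([292.5, 191.4], [282, 185, 22, 14, 188]), ([316.8, 219.0], [304, 211, 26, 17, 269])] 
O [([131.4, 156.4], [126, 149, 11, 16, 33]), ([362.9, 179.9], [345, 159, 31, 40, 462]), ([116.8, 173.8], [114, 171, 6, 7, 15])]
[292.5, 191.4] [[0.4996, 0.104, 0.122], [0.5128, 0.1396, 0.09]]
[316.8, 219.0] [[0.5112, -0.0046, 0.122], [0.525, 0.026, 0.09]]
```

View pics/c1.png

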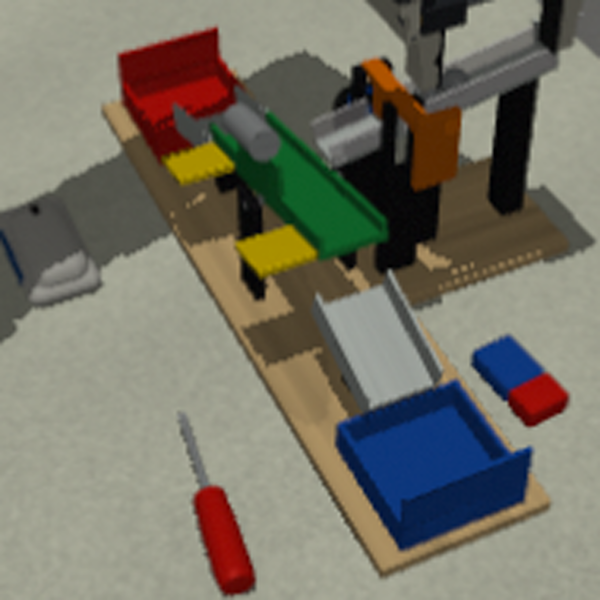

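View pics/c2.png

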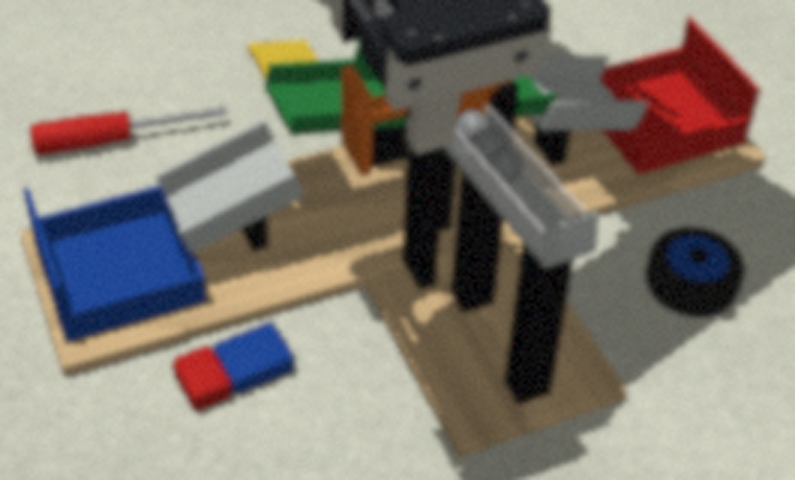

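```bash
python3 - <<'E'
from h import *;import pickle
d=pickle.load(open("d0.pkl","rb"));s=d["side"];q=d["scene"]
print(tri(s,(316.8,219),q,(293.2,182.5)))
c=lambda u,v:(230+u/3.158,140+v/3.158)
e=lambda u,v:(200+u/3,165+v/3)
for p in[(383,570),(548,498),(108,104)]:print(onz(s,c(*p),.01).round(4))
for p in[(67,368),(25,235),(765,155)]:print(onz(q,e(*p),.01).round(4))
for y in (0,-2,-4,-6,-8,3):
    a=np.radians(y);R=np.array([[np.cos(a),-np.sin(a)],[np.sin(a),np.cos(a)]])
    o=np.array([.5112,-.0046])-R@[-.05,-.075*.976+.022*.22];print(y,o, proj(s,[[*(o+R@p),z] for *p,z in([.075,-.08,.171],[-.05,.078,.09])]).round(1).tolist(),proj(q,[[*(o+R@[.075,-.08]),.171]]).round(1).tolist())
E
```

```text
(array([ 0.50943834, -0.00621073,  0.12620546]), np.float64(0.0036251434402512946))
[ 0.496  -0.2005  0.01  ]
[ 0.6232 -0.1983  0.01  ]
[0.5049 0.3385 0.01  ]
[ 0.6236 -0.1953  0.01  ]
[ 0.4975 -0.1947  0.01  ]
[0.6239 0.3424 0.01  ]
0 [0.5612  0.06376] [[371.1, 188.6], [291.5, 191.1]] [[311.2, 206.4]]
-2 [0.56355527 0.06197338] [[371.9, 189.8], [293.5, 190.5]] [[308.9, 206.9]]
-4 [0.56584676 0.06010565] [[372.6, 191.1], [295.5, 190.0]] [[306.5, 207.3]]
-6 [0.56807166 0.05815909] [[373.3, 192.3], [297.5, 189.5]] [[304.1, 207.6]]
-8 [0.57022728 0.05613607] [[374.0, 193.6], [299.5, 189.0]] [[301.7, 207.9]]
3 [0.55755379 0.06628311] [[369.7, 186.8], [288.7, 192.0]] [[314.7, 205.7]]
```

Side crop: the right pad is raised (pixel ~317,219), the left one is down and the weight leans left, so the balls would feed red. I press the right pad. The jaws already open along world x, so no turn is needed.

Request:
arm_command(commands=[-5, 3, 45, 0, 0, -5, 3, 45, 0, 0, 0, 3, 45, 0, 0, 0, 3, 40, 0, 0, 0, 0, 0, 0, 0])

```text
clock: 0.72
tool_pos: [0.4931, -0.0128, 0.2328]
orientation: [9.0, 89.6, -171.0]
force: [-0.2, 0.3, 0.3]
opening: 0.0432
```

Request:
arm_command(commands=[0, 0, -8, 0, 0, 30, 0, 0, 0, 0, 30, 0, 0, 0, 0, 0, 0, 0, 0, 0, 0, 0, 0, 0, 0])

```text
clock: 1.35
tool_pos: [0.5066, -0.0123, 0.1718]
orientation: [18.8, 89.6, -161.2]
force: [-0.1, 0.3, -0.1]
opening: 0.0002
```

```bash
python3 - <<'E'
from plant import *
from h import *
import pickle
o=get_obs();print(o["tool_pos"],o["opening"],o["force"])
d={n:snapshot(n) for n in("side","wrist")};pickle.dump(d,open("d1.pkl","wb"))
s=d["side"];t=[*o["tool_pos"]];print(proj(s,[t]))
a=cv2.resize(s["frame"][140:260,250:400],None,fx=4,fy=4,interpolation=2)
cv2.imwrite("pics/c3.png",a)
E
```

```text
[ 0.50663155 -0.0122536   0.17177828] 0.0001994146599745033 [-0.05259574  0.30650898 -0.07504805]
[[316.00397679 204.62712504]]
```

View pics/c3.png

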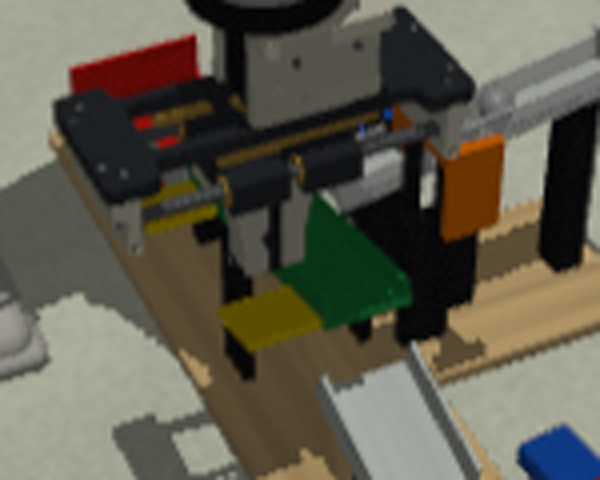

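```bash
python3 - <<'E'
from h import *;import pickle
s=pickle.load(open("d1.pkl","rb"))["side"]
c=lambda u,v:(250+u/4,140+v/4)
for p,z in[((442,238),.136),((497,225),.136),((505,138),.198),((446,150),.198),((275,320),.122),((320,327),.122),((220,312),.122),((248,350),.122)]:print(p,onz(s,c(*p),z).round(4))
E
```

```text
(442, 238) [ 0.6191 -0.0034  0.136 ]
(497, 225) [ 0.6521 -0.0072  0.136 ]
(505, 138) [ 0.6522 -0.0074  0.198 ]
(446, 150) [ 0.6186 -0.0026  0.198 ]
(275, 320) [ 0.5137 -0.0093  0.122 ]
(320, 327) [ 0.5332 -0.0247  0.122 ]
(220, 312) [0.4895 0.0094 0.122 ]
(248, 350) [ 0.491  -0.0239  0.122 ]
```

Request:
arm_command(commands=[10, 0, 6, 0, 0, 15, 2, 0, 0, 0, 0, 0, 0, 0, 0])

```text
clock: 1.82
tool_pos: [0.5002, -0.0141, 0.1465]
orientation: [9.4, 89.8, -170.6]
force: [0.1, 0.2, 1.5]
opening: 0.0005
```

Request:
arm_command(commands=[15, 0, 0, 0, 0, 10, 0, 0, 0, 0, 10, 0, 0, 0, 0, 8, 0, 0, 0, 0])

```text
clock: 2.33
tool_pos: [0.5004, -0.0141, 0.1011]
orientation: [11.9, 89.9, -168.1]
force: [-0.5, 0.1, -0.2]
opening: 0.0003
```

Request:
arm_command(commands=[3, 0, 0, 0, 0, -30, 0, 0, 0, 0, -60, 0, 0, 0, 0, -40, 0, 0, 0, 0, 0, 0, 0, 0, 0])

```text
clock: 2.95
tool_pos: [0.5007, -0.0143, 0.2306]
orientation: [21.7, 89.7, -158.3]
force: [0.3, 0.3, -0.7]
opening: 0.0006
```

```bash
python3 - <<'E'
from plant import *
from h import *
s=snapshot("side");print(get_obs()["tool_pos"],get_obs()["force"])
for c,st in blobs(s,(22,120,100),(32,255,255)): print(c,st,[onz(s,c,z).round(4).tolist() for z in(.122,.09)])
cv2.imwrite("pics/c4.png",cv2.resize(s["frame"][120:270,250:420],None,fx=4,fy=4,interpolation=2))
E
```

```text
[ 0.49980997 -0.01435248  0.22892531] [ 0.38716033 -0.24804832  0.00773796]
[321.0, 235.1] [312, 228, 18, 13, 91] [[0.4986, -0.0526, 0.122], [0.5118, -0.0241, 0.09]]
```

View pics/c4.png

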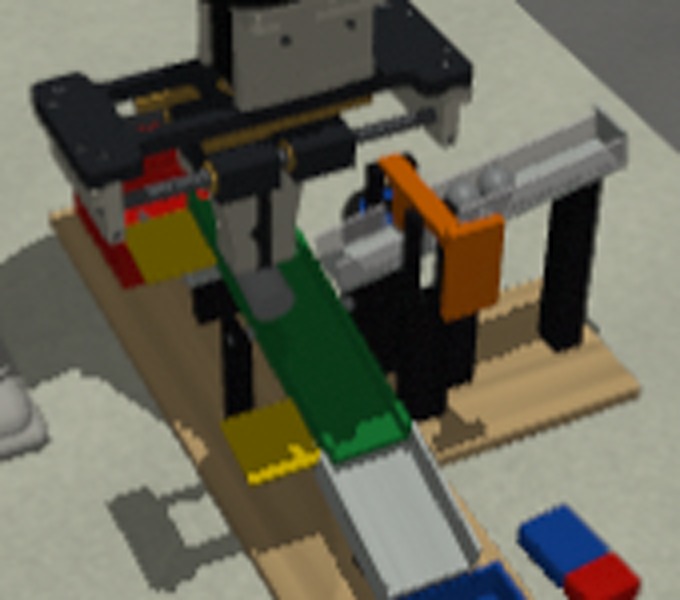

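Picture: gate's right end is down on the blue chute, and the balls still wait behind the stop. Next I stage to the right of the orange plate.

Request:
arm_command(commands=[0, 20, 0, 0, 0, 0, 20, -40, 0, 0, 0, 0, -45, 0, 0, 0, 0, -40, 0, 0, 0, 0, 0, 0, 0])

```text
clock: 3.62
tool_pos: [0.6255, -0.0557, 0.2215]
orientation: [8.1, 89.2, -171.9]
force: [-0.6, 0.3, -0.9]
opening: 0.0005
```

Request:
arm_command(commands=[20, 0, -10, 0, 0, 30, 0, 0, 0, 0, 18, 0, 0, 0, 0, 0, 0, 0, 0, 0])

```text
clock: 4.12
tool_pos: [0.6311, -0.0558, 0.145]
orientation: [5.6, 88.7, -174.4]
force: [0.4, 0.0, 0.4]
opening: 0.0003
```

Request:
arm_command(commands=[-7, -20, -4, 0, 0, 0, -15, 0, 0, 0, 0, -12, 0, 0, 0, 0, -12, 0, 0, 0])

```text
clock: 4.62
tool_pos: [0.6353, 0.0064, 0.1534]
orientation: [6.4, 88.8, -173.7]
force: [0.5, -1.7, -0.8]
opening: 0.0007
```

Request:
arm_command(commands=[0, -8, 0, 0, 0, 0, -6, 0, 0, 0, 0, -5, 0, 0, 0])

```text
clock: 5.0
tool_pos: [0.6351, 0.0186, 0.1541]
orientation: [33.0, 88.4, -147.0]
force: [7.7, -32.5, -5.9]
opening: 0.0005
```

Request:
arm_command(commands=[0, 20, 0, 0, 0, 0, 40, 0, 0, 0, -50, 10, 0, 0, 0, -50, 0, 0, 0, 0, 0, 0, 0, 0, 0])

```text
clock: 5.62
tool_pos: [0.6374, -0.0535, 0.2579]
orientation: [30.7, 88.5, -149.4]
force: [-0.2, -0.5, -1.4]
opening: 0.0008
```

Request:
arm_command(commands=[-40, 0, 0, 0, 0, 0, 0, 0, 0, 0, 0, 0, 0, 0, 0, 0, 0, 0, 0, 0, 0, 0, 0, 0, 0])

```text
clock: 6.25
tool_pos: [0.6374, -0.0525, 0.2967]
orientation: [24.2, 88.5, -155.9]
force: [0.3, 0.3, 0.2]
opening: 0.0006
```

```bash
python3 - <<'E'
from plant import *
from h import *
s=snapshot("side");o=get_obs();print(o["clock"],o["tool_pos"],o["force"])
cv2.imwrite("pics/c5.png",cv2.resize(s["frame"][130:330,250:450],(600,600),interpolation=2))
E
```

```text
6.3 [ 0.63739701 -0.05249138  0.29666195] [-0.28282089 -0.39061701  1.19009307]
```

View pics/c5.png

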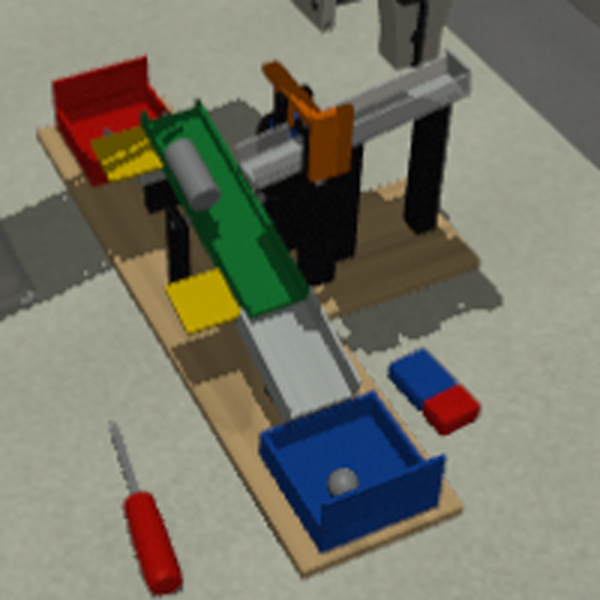

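Request:
arm_command(commands=[0, 0, 0, 0, 0, 0, 0, 0, 0, 0, 0, 0, 0, 0, 0, 0, 0, 0, 0, 0, 0, 0, 0, 0, 0])

```text
clock: 6.92
tool_pos: [0.6373, -0.0525, 0.296]
orientation: [23.7, 88.4, -156.4]
force: [0.0, 0.3, -0.2]
opening: 0.0002
```

```bash
python3 - <<'E'
from plant import *
from h import *
s=snapshot("side");q=snapshot("scene")
a=cv2.resize(s["frame"][245:325,320:420],(500,400),interpolation=2)
b=cv2.resize(q["frame"][165:285,200:465],(800,362),interpolation=2)
cv2.imwrite("pics/c6a.png",a[:, :]);cv2.imwrite("pics/c6.png",np.vstack([cv2.resize(s["frame"][245:325,320:420],(297,238)).copy() if 0 else np.pad(cv2.resize(a,(297,238)),((0,0),(0,503),(0,0))),b]))
E
```

```text
(no output)
```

View pics/c6.png

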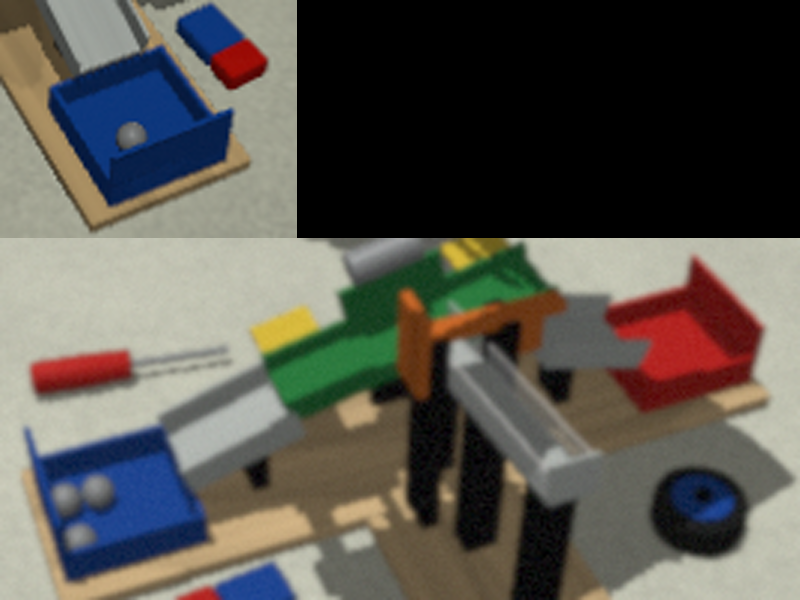

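All three balls are in the blue tray (scene crop about 67,497; 98,492; 78,538), the ramp and red tray are empty, and the gate is right-down. Handing in.

```bash
python3 -c "
from plant import *
print(close_job())"
```

```text
the job is handed in; nothing more can be done
None
```

I rocked the gate over with the closed fingertips on the raised right pad. I then pushed the orange stop to the robot's left until it met its end stop, and handed the job in at about 7 s on the robot's clock; the hand-in gives no verdict.

What the last checks showed:
- **Gate:** it lies right end down. Before I touched the stop, a picture showed it already fully over, with the balls still waiting behind the stop.
- **Stop:** fully open. The contact force jumped to about 33 N at the end, and I reckon its travel at about 40 mm from the fingertip position.
- **Balls:** the last scene picture shows all three in the blue tray, with the ramp and red tray empty. The side view showed only one ball, probably because the tray's wall hid the other two.
- **Bystanders:** the screwdriver, battery and wheel look unmoved by eye. The mouse was not in the last picture, and the arm was never near it.
- **Arm:** it stands clear, with the fingertips about 0.30 m above the table.

I did not measure the gate angle, the stop joint or the ball centres exactly at the end; these readings come from the pictures and the arm's own state.

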